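# Tamp loose chokes level in their parts bin

### The job

The four chokes packed in the blue parts bin stand at different heights. Take up the wooden-handled tamper and press them all down on to the bottom of the bin until they are level with one another; once all are level, bear down on the row firmly (about 15 N) for a moment, never press with more than 25 N, and let nothing but the tamper touch the chokes. Then stand the tamper upright on the worktop, clear of the bin, and leave the other things alone.

Things in the scene. Friction and masses are not known exactly. Their poses are not given: they have to be found in the camera images.
- bin: Blue open parts bin screwed to the worktop, outside 52 mm (x) by 130 mm (y), walls 4 mm thick and 36 mm high; four screw feet stand out 15 mm on the long sides. Origin at the centre of its underside; z up, its y axis runs along the row of four chokes, which fills the cavity from y = -61 to y = +27 mm.
- tamper: Flat tamper standing upright on its steel foot: foot 34 mm (x) by 44 mm (y) by 10 mm high, above it a rubber buffer and an upright wooden handle 20 mm (x) by 26 mm (y), 18 to 80 mm above the foot's underside, to be gripped across its 20 mm. About 0.22 kg. Origin at the centre of the foot's underside, z up. It stands on the bare desk right of the mat, 3 mm lower than the mat under the bin.
- foot: The tamper's steel foot, 34 x 44 x 10 mm, flat underside; origin and axes as the tamper's. It sits on a stiff rubber buffer that yields upwards about 1 mm per 20 N, at most 5 mm.
- piece1: One of four chokes in the row (grey); their order in the row varies. A rigid potted block 40 mm (x) by 22 mm (y) by 32 mm high with a flat top marked with a copper disc. Origin at the centre of its underside, z up; it starts with its underside 20 to 21.2 mm above the bin's underside. Breaks above 25 N.
- piece2: One of four chokes in the row (black); their order in the row varies. A rigid potted block 40 mm (x) by 22 mm (y) by 32 mm high with a flat top marked with a copper disc. Origin at the centre of its underside, z up; it starts with its underside 22.5 to 23.7 mm above the bin's underside. Breaks above 25 N.
- piece3: One of four chokes in the row (grey); their order in the row varies. A rigid potted block 40 mm (x) by 22 mm (y) by 32 mm high with a flat top marked with a copper disc. Origin at the centre of its underside, z up; it starts with its underside 25 to 26.2 mm above the bin's underside. Breaks above 25 N.
- piece4: One of four chokes in the row (black); their order in the row varies. A rigid potted block 40 mm (x) by 22 mm (y) by 32 mm high with a flat top marked with a copper disc. Origin at the centre of its underside, z up; it starts with its underside 27.5 to 28.7 mm above the bin's underside. Breaks above 25 N.
- solder_spool: White plastic reel of solder wire, standing, 60 mm across, 61 mm high; a bystander to leave alone. Origin at the centre of its underside.
- part_box_2: Small closed grey plastic parts box, 39 x 51 x 18 mm; a bystander to leave alone. Origin at the centre of its underside.
- kapton_roll: Roll of yellow-orange tape lying flat, 67 mm across, 19 mm high; a bystander to leave alone. Origin at the centre of its underside.
- row_middle (a point): Point over the middle of the row, at the bin's rim (36 mm above its underside). A cork packing lies under the chokes, its top 5 to 15 mm above the bin's underside: it differs each time, cannot be read, and is felt as a firm stop where the force rises steeply. Fully down, the chokes' tops stand 37 to 47 mm above the bin's underside.
- plate_top (a point): Middle of the top edge of the rubber-faced aluminium plate at the bin's +y end, 34 mm above the bin's underside. Two springs push it towards -y with about 3.5 N and so clamp the row: friction holds each choke at its height until it is pressed down with some 3 to 8 N; a choke may bind for a moment and then go on.
Mind the look-alikes: they are no part of the job. What is shaped like the piece2 but red is not meant.

How it is judged (in metres and radians):
On the way, in this order (a step that is already met when the one before it is completed fails the run):
1. the tamper is picked up in the gripper (height (world z) of tamper above 0.03 m and contact force between the fingers and tamper above 1 N), for 0.2 s.
2. all four chokes are level (any two within 2 mm, tilt under 0.05 rad) and the foot bears on them with more than 10 N for 0.4 s (z of piece1 in the frame of piece2 between -0.002 and 0.002 m and z of piece1 in the frame of piece3 between -0.002 and 0.002 m and z of piece1 in the frame of piece4 between -0.002 and 0.002 m and z of piece2 in the frame of piece3 between -0.002 and 0.002 m and z of piece2 in the frame of piece4 between -0.002 and 0.002 m and z of piece3 in the frame of piece4 between -0.002 and 0.002 m and angle between each of piece1, piece2, piece3, piece4's own z axis and vertical below 0.05 rad and contact force between foot and anything else above 10 N and (contact force between foot and piece1 above 4 N or contact force between foot and piece2 above 4 N or contact force between foot and piece3 above 4 N or contact force between foot and piece4 above 4 N) and contact force between foot and bin below 1 N), for 0.4 s.
At the end, for the whole second after the job is handed in: The four chokes are level with one another (heights of any two within 2 mm, tilt under 0.05 rad), and the tamper stands upright (within 0.08 rad) on the worktop, released and at rest, its centre more than 60 mm from the bin's centre and not touching the bin (z of piece1 in the frame of piece2 between -0.002 and 0.002 m and z of piece1 in the frame of piece3 between -0.002 and 0.002 m and z of piece1 in the frame of piece4 between -0.002 and 0.002 m and z of piece2 in the frame of piece3 between -0.002 and 0.002 m and z of piece2 in the frame of piece4 between -0.002 and 0.002 m and z of piece3 in the frame of piece4 between -0.002 and 0.002 m and angle between each of piece1, piece2, piece3, piece4's own z axis and vertical below 0.05 rad and height (world z) of tamper between -0.006 and 0.008 m and angle between tamper's own z axis and vertical below 0.08 rad and linear speed of tamper below 0.02 m/s and horizontal distance between tamper and bin above 0.06 m and contact force between tamper and bin below 0.1 N).
It fails at once if the tamper's foot presses on anything with more than 25 N (contact force between foot and anything else above 25 N).
It fails at once if the fingers or arm push on a choke (contact force between any of the fingers, the arm and piece1 above 1 N or contact force between any of the fingers, the arm and piece2 above 1 N or contact force between any of the fingers, the arm and piece3 above 1 N or contact force between any of the fingers, the arm and piece4 above 1 N).
It fails at once if the solder spool, the grey box or the yellow tape roll is moved more than 15 mm (distance of any of solder_spool, part_box_2, kapton_roll from where it was at the start of the episode above 0.015 m).
It also fails if it takes over 72 s, if anything falls off the work surface, if the arm or the gripper's body presses on something with over 40 N, if the wrist force passes 120 N, or if a joint passes its speed limit or range.

### The arm

A 7-joint arm with a two-finger parallel gripper is mounted at the origin on a cart in front of the work surface, level with it; the furniture and walls round the work are solid. World frame = base frame: x ahead of the robot, y to its left, z up, the work surface at z = 0. Lengths are in m, angles in degrees, forces in N, time in s.
With the tool pointing down it reaches from about 0.425 to 0.875 m from the base axis. Payload 4.7 kg.
Tool frame: the origin (TCP) lies on the mounting face of the last link; the fingertips stand 182 mm ahead of it and the grasp point (between the pads) lies 164 mm ahead of it; z points along the fingers, y is the line along which they close (so a half turn about z gives the same grasp; the last joint's range is limited). The gripper opens to 87 mm and grips with 3 to 60 N. Pads are 19 mm wide; open, the fingers measure 117 mm over their backs; the gripper's body (75 mm by 190 mm) begins 51 mm behind the grasp point.
Start: joints at [-68.004, 18.392, -4.016, 83.108, 1.295, 78.541, -3.26], TCP at [0.235, 0.606, 0.405] pointing down, gripper open.
Joint ranges: [-163.93, 163.93], [-17.29, 119.83], [-79.2, 71.16], [3.27, 140.29], [-89.18, 269.18], [5.43, 117.66], [-154.24, 154.24]. Speed limits (degrees/s): [147.25, 147.25, 180, 180, 180, 180, 180].

### API

Orientations are given as [roll, pitch, yaw] about the fixed x, y, z axes, in that order (R = Rz(yaw) Ry(pitch) Rx(roll)).
In Python, from cell import env gives the robot as it stands.
- The arm moves only by the tool servo_tool, never from a script. Its argument "plan" is a list of rows, each an object with "xyz": the shift along the tool's x, y, z in cm, a list of three; "twist": the turn, a rotation vector about the tool's x, y, z in degrees, a list of three; "jaw": the closure, from 0 (fully open) to 1 (shut). In form: [{"xyz": [x, y, z], "twist": [wx, wy, wz], "jaw": jaw}, ...]. A call has 1 to 10 rows; each row is the pose to reach, as a shift and turn from the pose commanded when the call began, along the tool's axes at that moment; what a row does not reach only later rows make up. A row lasts 1/12 s, in which the tool goes at most 41.7 mm and 7.16 degrees, less where a joint would pass 70% of its speed; a pose out of reach is approached as far as the arm can. A call with a gripper value outside its range is refused whole. The fingers move at their own pace and stop on an object; "newtons" is the grip in N (left out, the last holds). Time passes only in rows, so rows that repeat a pose let the fingers close. It gives the time, the measured TCP pose, the force, the opening and the grip force at its end, in the units of the state.
- env.get_obs(): the state, without advancing time (a new reading comes with each control period).
- env.read_camera(name): name is "side" or "top"; returns a dict with "img" (420x560x3 uint8, red, green, blue), "camera_matrix" (3x3 intrinsics, pixels), "R" (3x3) and "t" (3): a world point X has camera coordinates R X + t. Camera axes: x right, y down, z forward; pixel columns grow to the right and rows downward; lengths in m; the calibration is good to about 2 mm. A picture is of the moment at which its call begins. There is no depth.
- env.sign_off(): hands the job in; it is judged then, once.
The state is a dict: "time_s": time; "qpos": joint angles; "joint_velocities": joint speeds; "effort": joint torques, N m; "tool_pos": TCP position; "tool_rot": TCP orientation; "force": force on the tool from outside, world axes, zero at the start; "wrist_torque": the same for the moment, N m; "grip_width": finger opening in m; "grasp_force": force on a finger pad.
Only numpy, scipy, OpenCV 4.12 (cv2) and the standard library are available. Lean on these libraries where they do the work, as an engineer would, in place of code of your own. Each camera call takes 0.05 s, during which the arm holds its last target. There are 200 camera calls.

## Working session

There is one attempt and no reset: what is moved stays moved. The work goes in short steps, Python scripts to look and compute and a tool call to move; the robot and the scene stay as the last step left them, time stands still between calls to the robot, and variables do not carry over. Pictures are saved under pics/ and viewed, at most 10 in all, crops included, and the job is handed in when it is done.

Besides the shell and the picture viewer there is one more tool, called as a command line: name --argument value ..., lists and objects as JSON in quotes. servo_tool: Moves the arm, as the interface text tells. Its arguments: {"type":"object","properties":{"plan":{"type":"array","items":{"type":"object","properties":{"xyz":{"type":"array","items":{"type":"number"}},"twist":{"type":"array","items":{"type":"number"}},"jaw":{"type":"number"}}}},"newtons":{"type":"number"}},"required":["plan"]}

```bash
mkdir -p pics; cat > h.py <<'E'
import numpy as np,cv2
from cell import env
from scipy.spatial.transform import Rotation as Ro
def cam(n,f=None):
    c=env.read_camera(n)
    if f: cv2.imwrite(f'pics/{f}.png',c['img'][:,:,::-1])
    return c
def ray(c,u,v,z):
    K,R,t=[np.array(c[k],float) for k in('camera_matrix','R','t')]
    o=-R.T@t; d=R.T@np.linalg.inv(K)@[u,v,1]
    return o+d*(z-o[2])/d[2]
def proj(c,X):
    K,R,t=[np.array(c[k],float) for k in('camera_matrix','R','t')]
    p=K@(R@np.array(X,float)+t.ravel()); return p[:2]/p[2]
E
python3 - <<'E'
from h import *
for n in('top','side'):
    c=cam(n,n+'0'); print(n,ray(c,280,210,0),-np.array(c['R']).T@c['t'])
print(env.get_obs())
E
```

```text
top [ 0.45073891 -0.00851833  0.        ] [ 0.32156241 -0.01930298  1.22421931]
side [0.4995119  0.01054986 0.        ] [ 0.02170101 -0.87898109  0.76169191]
{'time_s': 0.1, 'qpos': array([-68.00420303,  18.43568953,  -4.01563471,  83.16789687,
         1.29547827,  78.54124468,  -3.25876227]), 'joint_velocities': array([ 0.01615193,  0.00113502, -0.01531868, -0.20075784,  0.05664229,
       -0.08646566, -0.02240993]), 'effort': array([-3.97558449e-05, -4.92573130e+01, -4.05767849e-01, -3.13399601e+01,
       -6.42217021e-02,  3.95197410e-02,  6.56124575e-05]), 'tool_pos': array([0.23489324, 0.60587893, 0.40376082]), 'tool_rot': array([-1.79900429e+02,  5.90337866e-03,  1.58815234e+02]), 'force': array([-0.31726179,  0.35433336, -1.00723431]), 'wrist_torque': array([ 0.0060644 , -0.02592243,  0.00946488]), 'grasp_force': 0.0, 'grip_width': 0.08696747775551011}
```

View pics/top0.png

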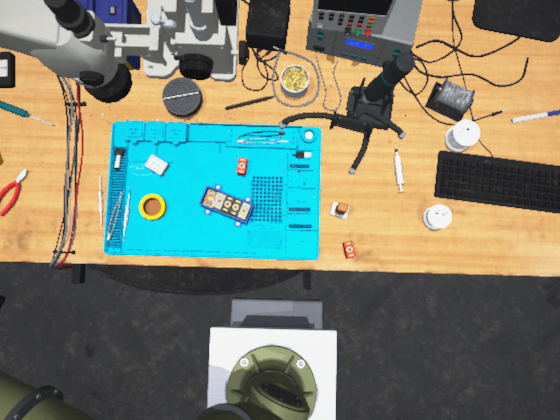

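View pics/side0.png

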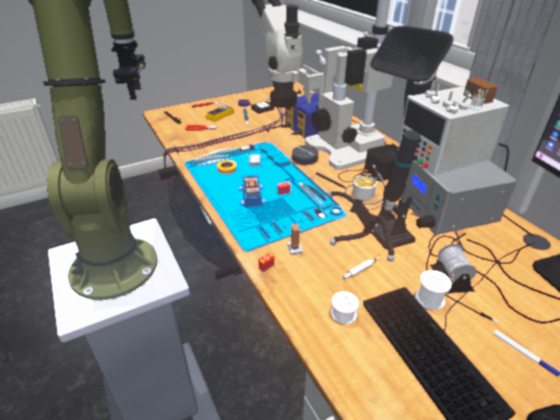

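The top view shows the bin at about (228,205) and the tamper at about (340,210). In the side view the bin is near (252,192) and the tamper near (295,240).

```bash
python3 - <<'E'
from h import *
a=cv2.imread('pics/top0.png');b=cv2.imread('pics/side0.png')
f=lambda i,x,y,w,h,s:cv2.resize(i[y:y+h,x:x+w],None,fx=s,fy=s,interpolation=cv2.INTER_CUBIC)
A=f(a,196,180,66,50,6);B=f(a,320,190,66,50,6);C=f(b,225,165,66,50,6);D=f(b,265,215,66,50,6)
cv2.imwrite('pics/crop.png',np.vstack([np.hstack([A,B]),np.hstack([C,D])]))
c=env.read_camera('top')
for u,v,z in((228,205,.05),(340,210,0),(340,210,.08)):print(ray(c,u,v,z))
E
```

```text
[0.45416864 0.12031602 0.05      ]
[ 0.45526013 -0.16358902  0.        ]
[ 0.44652328 -0.15416025  0.08      ]
```

View pics/crop.png

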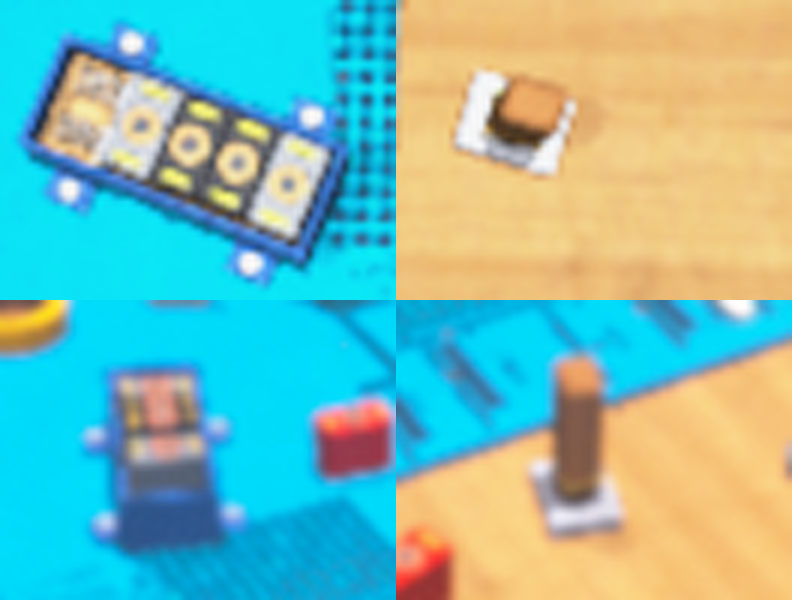

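The crop shows the bin with its spring plate at the left end and the row grey, black, black, grey. The white foot has crop corners (478,68), (457,145), (555,172) and (576,98), and the handle top is at about (534,100).

```bash
python3 - <<'E'
from h import *
c=env.read_camera('top');s=env.read_camera('side')
P=lambda x,y,z,u0,v0,c=c:ray(c,u0+x/6-.42,v0+y/6-.42,z)[:2]
scr=np.array([P(x,y,.008,196,180) for x,y in((131,43),(310,116),(68,190),(250,263))])
print('bin ctr',scr.mean(0))
rim=[P(x,y,.038,196,180) for x,y in((68,45),(340,147),(28,142),(303,258))]
print('rim ctr',np.mean(rim,0)); yb=(rim[0]+rim[2]-rim[1]-rim[3])/2;print('ydir',np.linalg.norm(yb),np.degrees(np.arctan2(yb[1],yb[0])))
print('screws',scr)
f=np.array([P(x-396,y,.008,320,190) for x,y in((478,68),(457,145),(555,172),(576,98))])
print('foot',f.mean(0)); e=(f[0]+f[1]-f[2]-f[3])/2;print(np.linalg.norm(e),np.degrees(np.arctan2(e[1],e[0])))
e=(f[0]+f[3]-f[1]-f[2])/2;print(np.linalg.norm(e),np.degrees(np.arctan2(e[1],e[0])))
print('hand top',P(534-396,100,.078,320,190))
for X in ([.4525,-.1639,.0],[.4525,-.1639,.078]): print('side proj',(proj(s,X)-[265,215])*6+[396,300])
# chokes discs at z~.055
for x,y in((142,126),(190,145),(239,163),(288,185)):
    p=P(x,y,.056,196,180); print('choke',p,(proj(s,[*p,.056])-[225,165])*6+[0,300])
E
```

```text
bin ctr [0.45875407 0.12735608]
rim ctr [0.45738675 0.12598968]
ydir 0.1235489764848994 69.90222523661056
screws [[0.50547244 0.15455351]
 [0.47610937 0.07649486]
 [0.44121884 0.17866552]
 [0.41221561 0.09971043]]
foot [ 0.45514947 -0.16176528]
0.04358979606229059 75.31655361886197
0.033844593685081595 -14.477714405652701
hand top [ 0.4560689  -0.16050002]
side proj [575.7802384  499.79437459]
side proj [579.35240016 368.70478837]
choke [0.46384078 0.14165449] [155.71923978 376.71512768]
choke [0.45654844 0.12158919] [159.27085438 398.14675799]
choke [0.44969075 0.10115519] [163.96907381 420.27174982]
choke [0.44118993 0.08068281] [165.94521739 443.88323478]
```

servo_tool --plan '[{"xyz":[-4,-2.5,0],"twist":[0,0,4],"jaw":0},{"xyz":[-8,-5,0],"twist":[0,0,8],"jaw":0},{"xyz":[-12,-8,0],"twist":[0,0,13],"jaw":0},{"xyz":[-15,-10.5,0],"twist":[0,0,18],"jaw":0},{"xyz":[-18.5,-12.5,1],"twist":[0,0,23],"jaw":0},{"xyz":[-22,-15,1],"twist":[0,0,28],"jaw":0},{"xyz":[-25,-17,1],"twist":[0,0,33],"jaw":0},{"xyz":[-28.5,-19.5,2],"twist":[0,0,37],"jaw":0},{"xyz":[-32,-22,2],"twist":[0,0,40],"jaw":0},{"xyz":[-35.5,-24.5,2],"twist":[0,0,42],"jaw":0}]'

```text
time_s: 1.08
tool_pos: [0.4689, 0.261, 0.3845]
tool_rot: [-180.0, -0.0, 116.7]
force: [1.5, 0.7, -1.0]
grip_width: 0.087
grasp_force: 0.0
```

servo_tool --plan '[{"xyz":[-3.6,-2.1,0.8],"twist":[0,0,5],"jaw":0},{"xyz":[-7.2,-4.2,1.6],"twist":[0,0,10],"jaw":0},{"xyz":[-10.8,-6.2,2.4],"twist":[0,0,15],"jaw":0},{"xyz":[-14.4,-8.3,3.2],"twist":[0,0,20],"jaw":0},{"xyz":[-18,-10.3,4],"twist":[0,0,25],"jaw":0},{"xyz":[-21.6,-12.4,5],"twist":[0,0,30],"jaw":0},{"xyz":[-25.2,-14.5,6],"twist":[0,0,34],"jaw":0},{"xyz":[-28.8,-16.5,7],"twist":[0,0,38],"jaw":0},{"xyz":[-32.4,-18.6,8],"twist":[0,0,41.5],"jaw":0},{"xyz":[-35.6,-20.4,8.5],"twist":[0,0,41.5],"jaw":0}]'

```text
time_s: 1.92
tool_pos: [0.4461, -0.146, 0.2998]
tool_rot: [180.0, -0.0, 75.2]
force: [1.3, 0.2, 0.3]
grip_width: 0.0871
grasp_force: 0.0
```

servo_tool --plan '[{"xyz":[0,0,0],"twist":[0,0,0],"jaw":0},{"xyz":[0,0,0],"twist":[0,0,0],"jaw":0},{"xyz":[0,0,0],"twist":[0,0,0],"jaw":0}]'

```text
time_s: 2.17
tool_pos: [0.4471, -0.1439, 0.3003]
tool_rot: [-180.0, -0.0, 75.3]
force: [-0.5, 1.4, -0.2]
grip_width: 0.0868
grasp_force: 0.0
```

```bash
python3 - <<'E'
from h import *
c=cam('top');s=cam('side')
f=lambda i,x,y,w,h,s:cv2.resize(i['img'][y:y+h,x:x+w,::-1],None,fx=s,fy=s,interpolation=cv2.INTER_CUBIC)
cv2.imwrite('pics/g1.png',np.hstack([f(c,300,165,80,100,5),f(s,255,185,80,100,5)]))
print(env.get_obs()['tool_pos'],env.get_obs()['tool_rot'])
E
```

```text
[ 0.44744661 -0.14279752  0.3004571 ] [ 1.79989191e+02 -3.55687639e-02  7.54616100e+01]
```

View pics/g1.png

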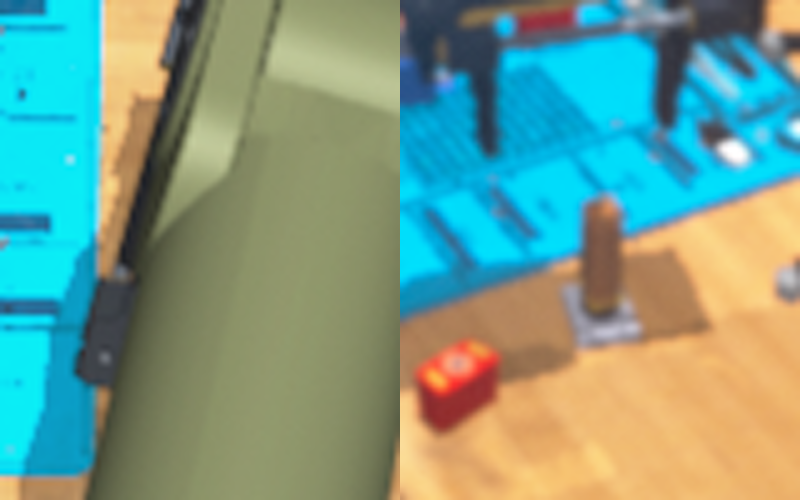

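The gripper is above the tamper, which stands untouched at about (600,260) in the side crop. I'll correct sideways and descend.

servo_tool --plan '[{"xyz":[-1.5,1.2,1],"twist":[0,0,0],"jaw":0},{"xyz":[-1.6,1.2,3],"twist":[0,0,0],"jaw":0},{"xyz":[-1.6,1.2,5],"twist":[0,0,0],"jaw":0},{"xyz":[-1.6,1.2,7],"twist":[0,0,0],"jaw":0},{"xyz":[-1.6,1.2,8],"twist":[0,0,0],"jaw":0.3},{"xyz":[-1.6,1.2,8.1],"twist":[0,0,0],"jaw":0.5},{"xyz":[-1.6,1.2,8.1],"twist":[0,0,0],"jaw":0.6},{"xyz":[-1.6,1.2,8.1],"twist":[0,0,0],"jaw":0.6}]' --newtons 30

```text
time_s: 2.93
tool_pos: [0.4553, -0.1625, 0.2203]
tool_rot: [179.9, -0.0, 75.4]
force: [0.1, 0.6, 1.1]
grip_width: 0.0679
grasp_force: 0.0
```

```bash
python3 - <<'E'
from h import *
s=cam('side')
f=lambda i,x,y,w,h,s:cv2.resize(i['img'][y:y+h,x:x+w,::-1],None,fx=s,fy=s,interpolation=cv2.INTER_CUBIC)
cv2.imwrite('pics/g2.png',f(s,255,185,80,90,6))
print(env.get_obs()['tool_pos'],env.get_obs()['grip_width'])
E
```

```text
[ 0.45537847 -0.16264352  0.22049656] 0.06396568590591267
```

View pics/g2.png

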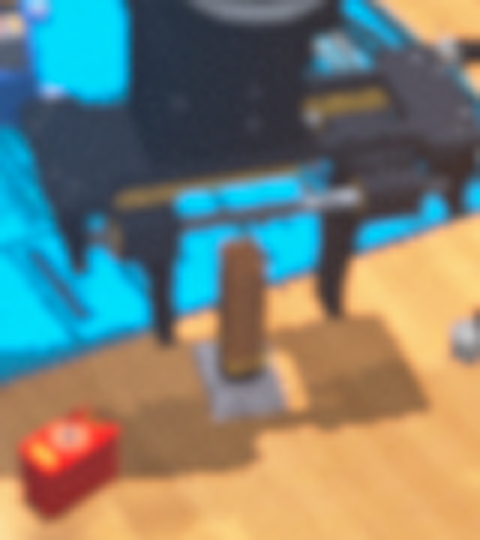

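The handle, at (243,300), stands midway between the fingers, at (165,340) and (335,310). Closing.

servo_tool --plan '[{"xyz":[0,0,0],"twist":[0,0,0],"jaw":1},{"xyz":[0,0,0],"twist":[0,0,0],"jaw":1},{"xyz":[0,0,0],"twist":[0,0,0],"jaw":1},{"xyz":[0,0,0],"twist":[0,0,0],"jaw":1},{"xyz":[0,0,0],"twist":[0,0,0],"jaw":1},{"xyz":[0,0,0],"twist":[0,0,0],"jaw":1},{"xyz":[0,0,0],"twist":[0,0,0],"jaw":1},{"xyz":[0,0,0],"twist":[0,0,0],"jaw":1},{"xyz":[0,0,0],"twist":[0,0,0],"jaw":1},{"xyz":[0,0,0],"twist":[0,0,0],"jaw":1}]' --newtons 50

```text
time_s: 3.82
tool_pos: [0.4545, -0.1628, 0.2192]
tool_rot: [-180.0, -0.0, 75.3]
force: [-0.4, -0.1, 0.3]
grip_width: 0.0197
grasp_force: 49.9
```

servo_tool --plan '[{"xyz":[0,0,-2],"twist":[0,0,0],"jaw":1},{"xyz":[0,0,-5],"twist":[0,0,0],"jaw":1},{"xyz":[0,0,-8],"twist":[0,0,0],"jaw":1},{"xyz":[2,-0.5,-9.5],"twist":[0,0,1],"jaw":1},{"xyz":[5,-1.2,-9.5],"twist":[0,0,2],"jaw":1},{"xyz":[9,-2.2,-9.5],"twist":[0,0,3],"jaw":1},{"xyz":[13,-3.1,-9.5],"twist":[0,0,4],"jaw":1},{"xyz":[17,-4.1,-9.5],"twist":[0,0,5],"jaw":1},{"xyz":[21,-5.1,-9.5],"twist":[0,0,5.6],"jaw":1},{"xyz":[25,-6,-9.5],"twist":[0,0,5.6],"jaw":1}]'

```text
time_s: 4.65
tool_pos: [0.4592, 0.0961, 0.3141]
tool_rot: [-180.0, -0.0, 69.7]
force: [1.0, -0.7, -2.0]
grip_width: 0.0194
grasp_force: 49.9
```

servo_tool --plan '[{"xyz":[0,0,0],"twist":[0,0,0],"jaw":1},{"xyz":[0,0,0],"twist":[0,0,0],"jaw":1},{"xyz":[0,0,0],"twist":[0,0,0],"jaw":1}]'

```text
time_s: 4.9
tool_pos: [0.4598, 0.0939, 0.3138]
tool_rot: [-180.0, 0.1, 69.7]
force: [-1.2, -0.6, -2.8]
grip_width: 0.0197
grasp_force: 49.9
```

```bash
python3 - <<'E'
from h import *
s=cam('side')
f=lambda i,x,y,w,h,s:cv2.resize(i['img'][y:y+h,x:x+w,::-1],None,fx=s,fy=s,interpolation=cv2.INTER_CUBIC)
cv2.imwrite('pics/g3.png',f(s,215,135,80,90,6))
o=env.get_obs();print(o['tool_pos'],o['tool_rot'],o['force'])
E
```

```text
[0.45988648 0.09312947 0.3138957 ] [-1.79973823e+02  6.06490493e-02  6.96328033e+01] [-0.32625166  0.58243796 -2.07155523]
```

View pics/g3.png

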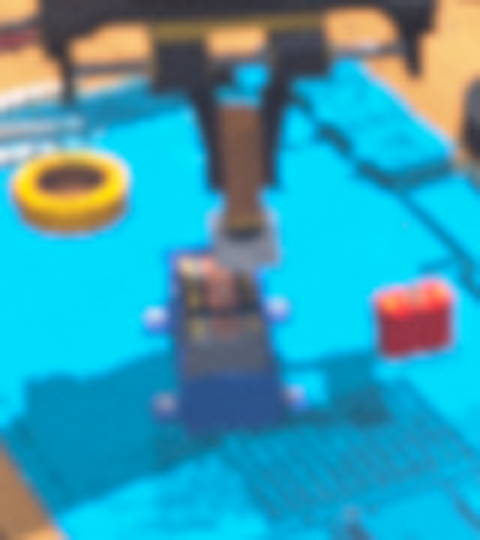

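The tamper hangs upright, with its foot at (245,235) above the bin. Moving over the -y pair.

servo_tool --plan '[{"xyz":[-0.8,-1.3,0.5],"twist":[0,0,0],"jaw":1},{"xyz":[-0.8,-1.3,1.5],"twist":[0,0,0],"jaw":1},{"xyz":[-0.8,-1.3,2.2],"twist":[0,0,0],"jaw":1},{"xyz":[-0.8,-1.3,2.6],"twist":[0,0,0],"jaw":1},{"xyz":[-0.8,-1.3,2.8],"twist":[0,0,0],"jaw":1},{"xyz":[-0.8,-1.3,2.8],"twist":[0,0,0],"jaw":1},{"xyz":[-0.8,-1.3,2.8],"twist":[0,0,0],"jaw":1},{"xyz":[-0.8,-1.3,2.8],"twist":[0,0,0],"jaw":1}]' --newtons 60

```text
time_s: 5.62
tool_pos: [0.4454, 0.0913, 0.2866]
tool_rot: [180.0, -0.0, 69.7]
force: [0.4, 0.4, -1.8]
grip_width: 0.0196
grasp_force: 59.9
```

servo_tool --plan '[{"xyz":[0,0,0.05],"twist":[0,0,0],"jaw":1},{"xyz":[0,0,0.1],"twist":[0,0,0],"jaw":1},{"xyz":[0,0,0.15],"twist":[0,0,0],"jaw":1},{"xyz":[0,0,0.2],"twist":[0,0,0],"jaw":1},{"xyz":[0,0,0.25],"twist":[0,0,0],"jaw":1},{"xyz":[0,0,0.3],"twist":[0,0,0],"jaw":1},{"xyz":[0,0,0.35],"twist":[0,0,0],"jaw":1},{"xyz":[0,0,0.4],"twist":[0,0,0],"jaw":1}]'

```text
time_s: 6.28
tool_pos: [0.445, 0.0913, 0.2824]
tool_rot: [180.0, -0.0, 69.7]
force: [-0.5, -0.7, 0.4]
grip_width: 0.0192
grasp_force: 59.9
```

servo_tool --plan '[{"xyz":[0,0,0.05],"twist":[0,0,0],"jaw":1},{"xyz":[0,0,0.1],"twist":[0,0,0],"jaw":1},{"xyz":[0,0,0.15],"twist":[0,0,0],"jaw":1},{"xyz":[0,0,0.2],"twist":[0,0,0],"jaw":1},{"xyz":[0,0,0.25],"twist":[0,0,0],"jaw":1},{"xyz":[0,0,0.3],"twist":[0,0,0],"jaw":1}]'

```text
time_s: 6.78
tool_pos: [0.4451, 0.0912, 0.2794]
tool_rot: [180.0, -0.0, 69.7]
force: [-0.3, -0.5, 0.9]
grip_width: 0.0199
grasp_force: 59.9
```

servo_tool --plan '[{"xyz":[0,0,0.05],"twist":[0,0,0],"jaw":1},{"xyz":[0,0,0.1],"twist":[0,0,0],"jaw":1},{"xyz":[0,0,0.15],"twist":[0,0,0],"jaw":1},{"xyz":[0,0,0.2],"twist":[0,0,0],"jaw":1},{"xyz":[0,0,0.25],"twist":[0,0,0],"jaw":1},{"xyz":[0,0,0.3],"twist":[0,0,0],"jaw":1}]'

```text
time_s: 7.28
tool_pos: [0.4451, 0.0913, 0.2763]
tool_rot: [180.0, -0.0, 69.7]
force: [-0.1, -1.9, 0.6]
grip_width: 0.0195
grasp_force: 59.9
```

servo_tool --plan '[{"xyz":[0,0,0.05],"twist":[0,0,0],"jaw":1},{"xyz":[0,0,0.1],"twist":[0,0,0],"jaw":1},{"xyz":[0,0,0.15],"twist":[0,0,0],"jaw":1},{"xyz":[0,0,0.2],"twist":[0,0,0],"jaw":1},{"xyz":[0,0,0.25],"twist":[0,0,0],"jaw":1}]'

```text
time_s: 7.7
tool_pos: [0.445, 0.0913, 0.2738]
tool_rot: [180.0, -0.0, 69.7]
force: [-0.1, -1.8, 2.6]
grip_width: 0.0195
grasp_force: 59.9
```

servo_tool --plan '[{"xyz":[0,0,0.05],"twist":[0,0,0],"jaw":1},{"xyz":[0,0,0.1],"twist":[0,0,0],"jaw":1},{"xyz":[0,0,0.15],"twist":[0,0,0],"jaw":1},{"xyz":[0,0,0.2],"twist":[0,0,0],"jaw":1},{"xyz":[0,0,0.25],"twist":[0,0,0],"jaw":1}]'

```text
time_s: 8.12
tool_pos: [0.445, 0.0913, 0.2713]
tool_rot: [180.0, -0.0, 69.7]
force: [-0.1, -0.1, 2.5]
grip_width: 0.0198
grasp_force: 59.9
```

servo_tool --plan '[{"xyz":[0,0,0.05],"twist":[0,0,0],"jaw":1},{"xyz":[0,0,0.1],"twist":[0,0,0],"jaw":1},{"xyz":[0,0,0.1],"twist":[0,0,0],"jaw":1}]'

```text
time_s: 8.37
tool_pos: [0.445, 0.0913, 0.2702]
tool_rot: [-180.0, -0.0, 69.7]
force: [0.7, -1.2, 1.4]
grip_width: 0.0197
grasp_force: 59.9
```

servo_tool --plan '[{"xyz":[0,0,0.04],"twist":[0,0,0],"jaw":1},{"xyz":[0,0,0.08],"twist":[0,0,0],"jaw":1},{"xyz":[0,0,0.08],"twist":[0,0,0],"jaw":1}]'

```text
time_s: 8.62
tool_pos: [0.445, 0.0913, 0.2695]
tool_rot: [180.0, -0.0, 69.7]
force: [0.8, -0.9, 1.4]
grip_width: 0.0195
grasp_force: 59.9
```

servo_tool --plan '[{"xyz":[0,0,0.04],"twist":[0,0,0],"jaw":1},{"xyz":[0,0,0.08],"twist":[0,0,0],"jaw":1},{"xyz":[0,0,0.08],"twist":[0,0,0],"jaw":1}]'

```text
time_s: 8.87
tool_pos: [0.445, 0.0913, 0.269]
tool_rot: [-180.0, -0.0, 69.7]
force: [-1.8, -0.5, 3.5]
grip_width: 0.0197
grasp_force: 59.9
```

servo_tool --plan '[{"xyz":[0,0,0.03],"twist":[0,0,0],"jaw":1},{"xyz":[0,0,0.06],"twist":[0,0,0],"jaw":1},{"xyz":[0,0,0.06],"twist":[0,0,0],"jaw":1}]'

```text
time_s: 9.12
tool_pos: [0.4451, 0.0913, 0.2688]
tool_rot: [-180.0, -0.0, 69.7]
force: [-2.7, -0.6, 8.2]
grip_width: 0.0201
grasp_force: 59.9
```

servo_tool --plan '[{"xyz":[0,0,0.03],"twist":[0,0,0],"jaw":1},{"xyz":[0,0,0.06],"twist":[0,0,0],"jaw":1},{"xyz":[0,0,0.06],"twist":[0,0,0],"jaw":1},{"xyz":[0,0,0.06],"twist":[0,0,0],"jaw":1}]'

```text
time_s: 9.45
tool_pos: [0.4451, 0.0913, 0.2686]
tool_rot: [-180.0, -0.0, 69.7]
force: [-3.4, -1.8, 11.2]
grip_width: 0.0196
grasp_force: 59.9
```

servo_tool --plan '[{"xyz":[0,0,0.03],"twist":[0,0,0],"jaw":1},{"xyz":[0,0,0.06],"twist":[0,0,0],"jaw":1},{"xyz":[0,0,0.06],"twist":[0,0,0],"jaw":1},{"xyz":[0,0,0.06],"twist":[0,0,0],"jaw":1}]'

```text
time_s: 9.78
tool_pos: [0.4452, 0.0913, 0.2684]
tool_rot: [-180.0, -0.0, 69.7]
force: [-4.3, -1.6, 14.6]
grip_width: 0.0199
grasp_force: 59.9
```

Firm stop found at a choke top height of about 46.5 mm. Moving to the other pair.

servo_tool --plan '[{"xyz":[0,0,-0.5],"twist":[0,0,0],"jaw":1},{"xyz":[0,0,-1.5],"twist":[0,0,0],"jaw":1},{"xyz":[0,0,-2.2],"twist":[0,0,0],"jaw":1},{"xyz":[1.5,0,-2.2],"twist":[0,0,0],"jaw":1},{"xyz":[3,0,-2.2],"twist":[0,0,0],"jaw":1},{"xyz":[4,0,-2.2],"twist":[0,0,0],"jaw":1},{"xyz":[4.3,0,-2.2],"twist":[0,0,0],"jaw":1},{"xyz":[4.3,0,-2],"twist":[0,0,0],"jaw":1},{"xyz":[4.3,0,-1.8],"twist":[0,0,0],"jaw":1},{"xyz":[4.3,0,-1.8],"twist":[0,0,0],"jaw":1}]'

```text
time_s: 10.62
tool_pos: [0.4595, 0.1311, 0.284]
tool_rot: [-179.9, 0.1, 69.7]
force: [-0.4, 0.1, -2.5]
grip_width: 0.0198
grasp_force: 59.9
```

servo_tool --plan '[{"xyz":[0,0,0.05],"twist":[0,0,0],"jaw":1},{"xyz":[0,0,0.1],"twist":[0,0,0],"jaw":1},{"xyz":[0,0,0.15],"twist":[0,0,0],"jaw":1},{"xyz":[0,0,0.2],"twist":[0,0,0],"jaw":1},{"xyz":[0,0,0.25],"twist":[0,0,0],"jaw":1},{"xyz":[0,0,0.3],"twist":[0,0,0],"jaw":1},{"xyz":[0,0,0.35],"twist":[0,0,0],"jaw":1},{"xyz":[0,0,0.4],"twist":[0,0,0],"jaw":1}]'

```text
time_s: 11.28
tool_pos: [0.4599, 0.1316, 0.2809]
tool_rot: [180.0, -0.0, 69.7]
force: [-0.6, -0.2, -2.0]
grip_width: 0.0195
grasp_force: 59.9
```

servo_tool --plan '[{"xyz":[0,0,0.05],"twist":[0,0,0],"jaw":1},{"xyz":[0,0,0.1],"twist":[0,0,0],"jaw":1},{"xyz":[0,0,0.15],"twist":[0,0,0],"jaw":1},{"xyz":[0,0,0.2],"twist":[0,0,0],"jaw":1},{"xyz":[0,0,0.25],"twist":[0,0,0],"jaw":1},{"xyz":[0,0,0.3],"twist":[0,0,0],"jaw":1},{"xyz":[0,0,0.35],"twist":[0,0,0],"jaw":1}]'

```text
time_s: 11.87
tool_pos: [0.4599, 0.1316, 0.2774]
tool_rot: [180.0, -0.0, 69.7]
force: [-0.7, -0.4, -2.1]
grip_width: 0.0194
grasp_force: 59.9
```

servo_tool --plan '[{"xyz":[0,0,0.04],"twist":[0,0,0],"jaw":1},{"xyz":[0,0,0.08],"twist":[0,0,0],"jaw":1},{"xyz":[0,0,0.12],"twist":[0,0,0],"jaw":1},{"xyz":[0,0,0.16],"twist":[0,0,0],"jaw":1},{"xyz":[0,0,0.2],"twist":[0,0,0],"jaw":1}]'

```text
time_s: 12.28
tool_pos: [0.4599, 0.1316, 0.2754]
tool_rot: [180.0, -0.0, 69.7]
force: [-0.7, -0.5, -2.6]
grip_width: 0.0198
grasp_force: 59.9
```

servo_tool --plan '[{"xyz":[0,0,0.04],"twist":[0,0,0],"jaw":1},{"xyz":[0,0,0.08],"twist":[0,0,0],"jaw":1},{"xyz":[0,0,0.12],"twist":[0,0,0],"jaw":1},{"xyz":[0,0,0.16],"twist":[0,0,0],"jaw":1},{"xyz":[0,0,0.2],"twist":[0,0,0],"jaw":1},{"xyz":[0,0,0.2],"twist":[0,0,0],"jaw":1}]'

```text
time_s: 12.78
tool_pos: [0.46, 0.1316, 0.2736]
tool_rot: [180.0, -0.0, 69.7]
force: [0.9, 0.5, -1.7]
grip_width: 0.0193
grasp_force: 59.9
```

servo_tool --plan '[{"xyz":[0,0,0.04],"twist":[0,0,0],"jaw":1},{"xyz":[0,0,0.08],"twist":[0,0,0],"jaw":1},{"xyz":[0,0,0.12],"twist":[0,0,0],"jaw":1},{"xyz":[0,0,0.16],"twist":[0,0,0],"jaw":1},{"xyz":[0,0,0.2],"twist":[0,0,0],"jaw":1},{"xyz":[0,0,0.2],"twist":[0,0,0],"jaw":1}]'

```text
time_s: 13.28
tool_pos: [0.46, 0.1318, 0.2715]
tool_rot: [180.0, -0.0, 69.7]
force: [-0.0, 0.5, -1.2]
grip_width: 0.0196
grasp_force: 59.9
```

servo_tool --plan '[{"xyz":[0,0,0.04],"twist":[0,0,0],"jaw":1},{"xyz":[0,0,0.08],"twist":[0,0,0],"jaw":1},{"xyz":[0,0,0.12],"twist":[0,0,0],"jaw":1},{"xyz":[0,0,0.12],"twist":[0,0,0],"jaw":1}]'

```text
time_s: 13.62
tool_pos: [0.46, 0.1318, 0.2703]
tool_rot: [180.0, -0.0, 69.7]
force: [-0.0, 1.7, -0.7]
grip_width: 0.0195
grasp_force: 59.9
```

```bash
python3 - <<'E'
from h import *
s=cam('side')
f=lambda i,x,y,w,h,s:cv2.resize(i['img'][y:y+h,x:x+w,::-1],None,fx=s,fy=s,interpolation=cv2.INTER_CUBIC)
cv2.imwrite('pics/g4.png',f(s,225,140,60,75,8))
E
```

```text
(no output)
```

View pics/g4.png

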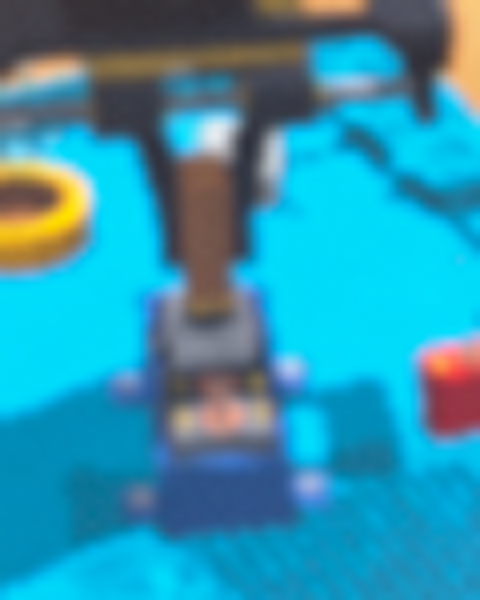

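The near pair now stands only a little above the rim at (220,460). The foot, at (210,340), is over the far pair. Continuing down.

servo_tool --plan '[{"xyz":[0,0,0.04],"twist":[0,0,0],"jaw":1},{"xyz":[0,0,0.08],"twist":[0,0,0],"jaw":1},{"xyz":[0,0,0.08],"twist":[0,0,0],"jaw":1}]'

```text
time_s: 13.92
tool_pos: [0.46, 0.1316, 0.2695]
tool_rot: [180.0, -0.0, 69.7]
force: [0.4, 2.0, -1.0]
grip_width: 0.0197
grasp_force: 59.9
```

servo_tool --plan '[{"xyz":[0,0,0.04],"twist":[0,0,0],"jaw":1},{"xyz":[0,0,0.08],"twist":[0,0,0],"jaw":1},{"xyz":[0,0,0.08],"twist":[0,0,0],"jaw":1}]'

```text
time_s: 14.17
tool_pos: [0.46, 0.1317, 0.2691]
tool_rot: [180.0, -0.0, 69.7]
force: [-0.4, 1.4, 4.0]
grip_width: 0.0196
grasp_force: 59.9
```

servo_tool --plan '[{"xyz":[0,0,0.03],"twist":[0,0,0],"jaw":1},{"xyz":[0,0,0.07],"twist":[0,0,0],"jaw":1},{"xyz":[0,0,0.07],"twist":[0,0,0],"jaw":1}]'

```text
time_s: 14.42
tool_pos: [0.4601, 0.1317, 0.2688]
tool_rot: [180.0, -0.0, 69.7]
force: [-1.1, 0.9, 7.9]
grip_width: 0.0196
grasp_force: 59.9
```

servo_tool --plan '[{"xyz":[0,0,0.03],"twist":[0,0,0],"jaw":1},{"xyz":[0,0,0.07],"twist":[0,0,0],"jaw":1},{"xyz":[0,0,0.07],"twist":[0,0,0],"jaw":1}]'

```text
time_s: 14.67
tool_pos: [0.4602, 0.1317, 0.2686]
tool_rot: [180.0, -0.0, 69.7]
force: [-4.4, 0.1, 10.3]
grip_width: 0.0196
grasp_force: 59.9
```

servo_tool --plan '[{"xyz":[0,0,0.04],"twist":[0,0,0],"jaw":1},{"xyz":[0,0,0.08],"twist":[0,0,0],"jaw":1},{"xyz":[0,0,0.08],"twist":[0,0,0],"jaw":1},{"xyz":[0,0,0.08],"twist":[0,0,0],"jaw":1}]'

```text
time_s: 15.0
tool_pos: [0.4602, 0.1317, 0.2684]
tool_rot: [-180.0, -0.1, 69.7]
force: [-5.3, -0.6, 14.9]
grip_width: 0.0193
grasp_force: 59.9
```

Same stop level for both pairs. Now the middle.

servo_tool --plan '[{"xyz":[0,0,-0.4],"twist":[0,0,0],"jaw":1},{"xyz":[0,0,-0.9],"twist":[0,0,0],"jaw":1},{"xyz":[-0.8,0,-0.9],"twist":[0,0,0],"jaw":1},{"xyz":[-1.6,0,-0.9],"twist":[0,0,0],"jaw":1},{"xyz":[-2.2,0,-0.9],"twist":[0,0,0],"jaw":1},{"xyz":[-2.2,0,-0.7],"twist":[0,0,0],"jaw":1},{"xyz":[-2.2,0,-0.6],"twist":[0,0,0],"jaw":1},{"xyz":[-2.2,0,-0.5],"twist":[0,0,0],"jaw":1},{"xyz":[-2.2,0,-0.4],"twist":[0,0,0],"jaw":1},{"xyz":[-2.2,0,-0.4],"twist":[0,0,0],"jaw":1}]'

```text
time_s: 15.83
tool_pos: [0.4522, 0.1112, 0.2701]
tool_rot: [-180.0, 0.0, 69.7]
force: [0.4, -0.5, -2.6]
grip_width: 0.0197
grasp_force: 59.9
```

servo_tool --plan '[{"xyz":[0,0,0.04],"twist":[0,0,0],"jaw":1},{"xyz":[0,0,0.08],"twist":[0,0,0],"jaw":1},{"xyz":[0,0,0.12],"twist":[0,0,0],"jaw":1},{"xyz":[0,0,0.16],"twist":[0,0,0],"jaw":1},{"xyz":[0,0,0.2],"twist":[0,0,0],"jaw":1},{"xyz":[0,0,0.2],"twist":[0,0,0],"jaw":1}]'

```text
time_s: 16.33
tool_pos: [0.4524, 0.111, 0.269]
tool_rot: [-180.0, -0.0, 69.7]
force: [-1.8, -0.2, 4.0]
grip_width: 0.0195
grasp_force: 59.9
```

servo_tool --plan '[{"xyz":[0,0,0.05],"twist":[0,0,0],"jaw":1},{"xyz":[0,0,0.1],"twist":[0,0,0],"jaw":1},{"xyz":[0,0,0.14],"twist":[0,0,0],"jaw":1},{"xyz":[0,0,0.14],"twist":[0,0,0],"jaw":1}]'

```text
time_s: 16.67
tool_pos: [0.4525, 0.111, 0.2685]
tool_rot: [-180.0, -0.0, 69.7]
force: [-5.9, -0.8, 12.1]
grip_width: 0.0199
grasp_force: 59.9
```

servo_tool --plan '[{"xyz":[0,0,0.02],"twist":[0,0,0],"jaw":1},{"xyz":[0,0,0.04],"twist":[0,0,0],"jaw":1},{"xyz":[0,0,0.04],"twist":[0,0,0],"jaw":1},{"xyz":[0,0,0.04],"twist":[0,0,0],"jaw":1},{"xyz":[0,0,0.04],"twist":[0,0,0],"jaw":1},{"xyz":[0,0,0.04],"twist":[0,0,0],"jaw":1},{"xyz":[0,0,0.04],"twist":[0,0,0],"jaw":1},{"xyz":[0,0,0.04],"twist":[0,0,0],"jaw":1},{"xyz":[0,0,0.04],"twist":[0,0,0],"jaw":1},{"xyz":[0,0,0.04],"twist":[0,0,0],"jaw":1}]'

```text
time_s: 17.5
tool_pos: [0.4525, 0.111, 0.2684]
tool_rot: [-180.0, -0.0, 69.7]
force: [-5.4, -0.4, 15.0]
grip_width: 0.0198
grasp_force: 59.9
```

servo_tool --plan '[{"xyz":[0,0,-1],"twist":[0,0,0],"jaw":1},{"xyz":[0,0,-3],"twist":[0,0,0],"jaw":1},{"xyz":[0,0,-5],"twist":[0,0,0],"jaw":1},{"xyz":[-3,1.1,-5],"twist":[0,0,0],"jaw":1},{"xyz":[-6.5,2.5,-5],"twist":[0,0,0],"jaw":1},{"xyz":[-10,3.8,-5],"twist":[0,0,0],"jaw":1},{"xyz":[-14,5.3,-5],"twist":[0,0,0],"jaw":1},{"xyz":[-18,6.9,-5],"twist":[0,0,0],"jaw":1},{"xyz":[-22,8.4,-5],"twist":[0,0,0],"jaw":1},{"xyz":[-25.4,9.8,-5],"twist":[0,0,0],"jaw":1}]'

```text
time_s: 18.33
tool_pos: [0.4554, -0.1635, 0.3168]
tool_rot: [179.9, -0.0, 69.7]
force: [1.4, 0.2, -3.6]
grip_width: 0.0198
grasp_force: 59.9
```

```bash
python3 - <<'E'
from h import *
c=cam('top');s=cam('side')
f=lambda i,x,y,w,h,s:cv2.resize(i['img'][y:y+h,x:x+w,::-1],None,fx=s,fy=s,interpolation=cv2.INTER_CUBIC)
cv2.imwrite('pics/g5.png',np.vstack([np.hstack([f(c,196,180,66,50,6),f(s,225,165,66,50,6)]),f(s,235,185,132,50,6)]))
o=env.get_obs();print(o['time_s'],o['tool_pos'],o['tool_rot'],o['force'])
E
```

```text
18.4333 [ 0.45499345 -0.16860981  0.31725763] [179.81285728   0.213422    69.0778496 ] [-0.38276401  0.24601877 -1.35053745]
```

View pics/g5.png

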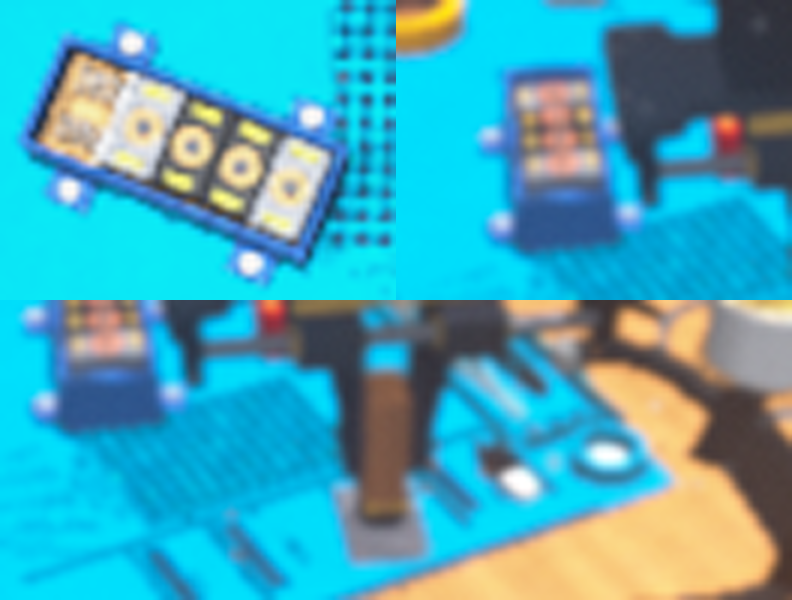

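All four chokes look level, with evenly spaced discs in the side view, and the tamper is still upright in the gripper. Setting it down.

servo_tool --plan '[{"xyz":[0,0,0],"twist":[0,0,0],"jaw":1},{"xyz":[0,0,2],"twist":[0,0,0],"jaw":1},{"xyz":[0,0,4],"twist":[0,0,0],"jaw":1},{"xyz":[0,0,6],"twist":[0,0,0],"jaw":1},{"xyz":[0,0,7.5],"twist":[0,0,0],"jaw":1},{"xyz":[0,0,8.5],"twist":[0,0,0],"jaw":1},{"xyz":[0,0,9.1],"twist":[0,0,0],"jaw":1},{"xyz":[0,0,9.3],"twist":[0,0,0],"jaw":1},{"xyz":[0,0,9.3],"twist":[0,0,0],"jaw":1},{"xyz":[0,0,9.3],"twist":[0,0,0],"jaw":1}]'

```text
time_s: 19.27
tool_pos: [0.4567, -0.1612, 0.2243]
tool_rot: [179.9, -0.0, 69.7]
force: [-0.5, 0.7, -1.4]
grip_width: 0.0196
grasp_force: 59.9
```

servo_tool --plan '[{"xyz":[0,0,0.08],"twist":[0,0,0],"jaw":1},{"xyz":[0,0,0.16],"twist":[0,0,0],"jaw":1},{"xyz":[0,0,0.24],"twist":[0,0,0],"jaw":1},{"xyz":[0,0,0.32],"twist":[0,0,0],"jaw":1},{"xyz":[0,0,0.4],"twist":[0,0,0],"jaw":1},{"xyz":[0,0,0.4],"twist":[0,0,0],"jaw":1}]'

```text
time_s: 19.77
tool_pos: [0.4561, -0.1612, 0.2195]
tool_rot: [-180.0, -0.0, 69.7]
force: [1.0, -0.2, -1.6]
grip_width: 0.0195
grasp_force: 59.9
```

servo_tool --plan '[{"xyz":[0,0,0.05],"twist":[0,0,0],"jaw":1},{"xyz":[0,0,0.08],"twist":[0,0,0],"jaw":1},{"xyz":[0,0,0.08],"twist":[0,0,0],"jaw":1}]'

```text
time_s: 20.02
tool_pos: [0.4562, -0.1613, 0.2191]
tool_rot: [-180.0, -0.0, 69.7]
force: [-1.4, 0.7, 2.4]
grip_width: 0.0196
grasp_force: 59.9
```

servo_tool --plan '[{"xyz":[0,0,0],"twist":[0,0,0],"jaw":0.7},{"xyz":[0,0,0],"twist":[0,0,0],"jaw":0.6},{"xyz":[0,0,0],"twist":[0,0,0],"jaw":0.3},{"xyz":[0,0,0],"twist":[0,0,0],"jaw":0.3},{"xyz":[0,0,0],"twist":[0,0,0],"jaw":0.3},{"xyz":[0,0,0],"twist":[0,0,0],"jaw":0.3},{"xyz":[0,0,0],"twist":[0,0,0],"jaw":0.3},{"xyz":[0,0,0],"twist":[0,0,0],"jaw":0.3},{"xyz":[0,0,0],"twist":[0,0,0],"jaw":0.3}]'

```text
time_s: 20.77
tool_pos: [0.4561, -0.1612, 0.2188]
tool_rot: [180.0, -0.0, 69.7]
force: [0.2, 0.7, -0.1]
grip_width: 0.0599
grasp_force: 0.0
```

servo_tool --plan '[{"xyz":[0,0,-1],"twist":[0,0,0],"jaw":0.3},{"xyz":[0,0,-3],"twist":[0,0,0],"jaw":0.3},{"xyz":[0,0,-6],"twist":[0,0,0],"jaw":0.3},{"xyz":[0,0,-9],"twist":[0,0,0],"jaw":0.3},{"xyz":[0,0,-12],"twist":[0,0,0],"jaw":0.3},{"xyz":[0,0,-12],"twist":[0,0,0],"jaw":0.3},{"xyz":[0,0,-12],"twist":[0,0,0],"jaw":0.3}]'

```text
time_s: 21.35
tool_pos: [0.4567, -0.1617, 0.3412]
tool_rot: [179.7, -0.1, 69.7]
force: [-0.3, 0.4, -0.6]
grip_width: 0.0609
grasp_force: 0.0
```

```bash
python3 - <<'E'
from h import *
s=cam('side')
f=lambda i,x,y,w,h,s:cv2.resize(i['img'][y:y+h,x:x+w,::-1],None,fx=s,fy=s,interpolation=cv2.INTER_CUBIC)
cv2.imwrite('pics/g6.png',f(s,235,165,110,95,6))
E
```

```text
(no output)
```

View pics/g6.png

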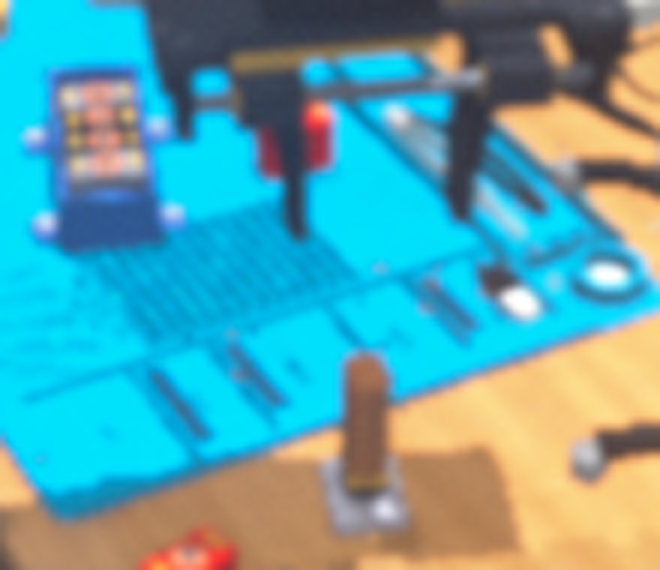

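The tamper stands free and upright on the desk at (365,440), the gripper is clear of it, and the row of chokes at (100,130) looks level.

```bash
python3 -c "
from cell import env
print(env.sign_off())"
```

```text
the job is handed in; nothing more can be done
None
```

Job handed in (verdict not shown): all four chokes were pressed to the same firm stop, about 17 N was held on the middle of the row for 0.8 s, and the tamper stands upright and released on the bare desk, about 29 cm from the bin.

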